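# Dock the sampler carriage and tighten its captive knobs

### The arm

A 6-joint arm with a two-finger parallel gripper is mounted at the origin on the work surface. World frame = base frame: x ahead of the robot, y to its left, z up, the work surface at z = 0. Lengths are in m, angles in rad, forces in N, time in s.
With the tool pointing down it reaches from about 0.25 to 0.775 m from the base axis. Payload 4 kg.
Tool frame: the origin (TCP) lies midway between the tips of the shut fingers; the grasp point (between the pads) lies 19 mm behind it; z points along the fingers, y is the line along which they close (so a half turn about z gives the same grasp; the last joint's range is limited). The gripper opens to 94 mm and grips with 3 to 60 N. Pads are 16 mm wide; open, the fingers measure 119 mm over their backs; the gripper's body (75 mm by 177 mm) begins 78 mm behind the grasp point.
Start: joints at [1.012, 0.087, 1.371, -0, 1.684, -0.103], TCP at [0.242, 0.494, 0.206] pointing down, gripper open.
Joint ranges: [-3.1, 3.1], [-0.76, 2.03], [0.27, 2.55], [-1.08, 4.22], [0.17, 2.65], [-2.57, 2.57]. Speed limits (rad/s): [2.79, 2.79, 3.14, 3.14, 3.14, 3.14].

### API

Orientations are given as a 3x3 rotation matrix whose columns are the frame's x, y, z axes.
In Python, from cell import readout, cams, job gives the robot as it stands. The module is installed in compiled form; this text tells all that it offers.
- The arm moves only by the shell command python3 -m handwheel 'ROWS' [FORCE]. ROWS is JSON, a list of rows, each a list of 7 numbers: the shift along the tool's x, y, z as a fraction of full scale, then the turn, a rotation vector about the tool's x, y, z as a fraction of full scale, then the opening, from 0 (shut) to 1 (fully open). A call has 1 to 12 rows; each row is the pose to reach, as a shift and turn from the pose commanded when the call began, along the tool's axes at that moment; what a row does not reach only later rows make up. Full scale, the value 1, is 0.1 m for a shift and 60 degrees for a turn. A row lasts 1/12 s, in which the tool goes at most 41.7 mm and 7.16 degrees, less where a joint would pass 70% of its speed; a pose out of reach is approached as far as the arm can. A call with a number of a shift or a turn outside -1 to 1 is refused whole. A call with a gripper value outside its range is refused whole. The fingers move at their own pace and stop on an object; FORCE is the grip in N (left out, the last holds). Time passes only in rows, so rows that repeat a pose let the fingers close. It gives the time, the measured TCP pose, the force, the opening and the grip force at its end, in the units of the state.
- readout.observe(): the state, without advancing time (a new reading comes with each control period).
- cams.camera(name): name is "scene" or "top" or "wrist"; returns (picture, depth): 400x640x3 uint8, blue, green, red; 400x640 float32, m along the optical axis (not along the pixel's ray), 0 where there is no reading.
- cams.camera_model(name): a dict with "intrinsics" (3x3 intrinsics, pixels), "origin" and "orientation" of the camera in the world. Camera axes: x right, y up, looking along -z (the intrinsics and any distortion apply to the point x, -y, -z); pixel columns grow to the right and rows downward; lengths in m; the calibration is good to about 2 mm. The wrist camera is an equidistant fisheye: a pixel r from the principal point sees the ray r / f radians off the axis. A picture is of the moment at which its call begins: read the wrist's pose just before it. camera_model takes no time and is no camera call; for the wrist camera it gives the pose at the moment of the call.
- job.sign_off(): hands the job in; it is judged then, once.
The state is a dict: "time_s": time; "q": joint angles; "dq": joint speeds; "effort": joint torques, N m; "position": TCP position; "tcp_rot": TCP orientation; "ft_force": force on the tool from outside, world axes, zero at the start; "ft_torque": the same for the moment, N m; "finger_gap": finger opening in m; "grasp_force": force on a finger pad.
Only numpy, scipy, OpenCV 4.12 (cv2) and the standard library are available. Lean on these libraries where they do the work, as an engineer would, in place of code of your own. Each camera call takes 0.05 s, during which the arm holds its last target. There are 200 camera calls.

### The job

Push the vial carriage fully home on its dock, away from the robot, then tighten the three captive knobs clockwise to their end stops, one after the other: first red, then yellow, then blue. The carriage must stay home and the jar, vial rack, screwdriver and spanner around it must be left where they are; let go when done.

Things in the scene. Friction and masses are not known exactly. Their poses are not given: they have to be found in the camera images.
- dock: white fixed docking base, 300 (x) x 310 (y) x 30 mm high; origin under its centre, on the table; x points the way the carriage slides home (away from the robot, up to 0.35 rad askew), y to its left, z up. Carries the carriage and three studs with captive knobs at dock x,y (mm) = (0,105), (0,-105), (105,0); which colour is where changes
- carriage_handle (a point): middle of the carriage's handle: dark bar 12 mm thick (dock x), 100 mm long (dock y), 16 mm high, centre 80 mm above the table, on two 12 x 10 mm end legs over the aluminium plate (plate top 40 mm above the table). Axes as the dock's. 44 mm of free space on its far side, then the vial tray: black disc 100 mm across, centre 100 mm beyond the handle, vials up to 77 mm above the table
- carriage (a joint): slide of the carriage along the dock's x axis, in m: 0 = drawn fully back towards the robot, 0.07 = fully home against its stop, all three slotted ears round the studs. Starts at 0 to 0.02. Friction about 3 N; stays where it is left
- knob_red_grip (a point): red captive bolt knob: upright grip bar 64 mm long, 14 mm thick, 32 mm high (58 to 90 mm above the table) on a 42 mm disc (48 to 58 mm above it). The point is on the turning axis, 78 mm above the table, 12 mm below the bar's top; x along the bar, y across its thickness, z up; turns with the knob. White mark on top of the bar's -x end
- knob_red (a joint): angle of the red knob in rad: grows when turned clockwise seen from above, 2.0 = fully tight at the end stop. Starts at 0 to 0.7. At 0 the bar lies along the dock's x axis. Friction torque about 0.08 N m; stays where it is left; the knob does not rise or sink as it turns
- knob_yellow_grip (a point): yellow captive bolt knob: upright grip bar 64 mm long, 14 mm thick, 32 mm high (58 to 90 mm above the table) on a 42 mm disc (48 to 58 mm above it). The point is on the turning axis, 78 mm above the table, 12 mm below the bar's top; x along the bar, y across its thickness, z up; turns with the knob. White mark on top of the bar's -x end
- knob_yellow (a joint): angle of the yellow knob in rad: grows when turned clockwise seen from above, 2.0 = fully tight at the end stop. Starts at 0 to 0.7. At 0 the bar lies along the dock's x axis. Friction torque about 0.08 N m; stays where it is left; the knob does not rise or sink as it turns
- knob_blue_grip (a point): blue captive bolt knob: upright grip bar 64 mm long, 14 mm thick, 32 mm high (58 to 90 mm above the table) on a 42 mm disc (48 to 58 mm above it). The point is on the turning axis, 78 mm above the table, 12 mm below the bar's top; x along the bar, y across its thickness, z up; turns with the knob. White mark on top of the bar's -x end
- knob_blue (a joint): angle of the blue knob in rad: grows when turned clockwise seen from above, 2.0 = fully tight at the end stop. Starts at 0 to 0.7. At 0 the bar lies along the dock's x axis. Friction torque about 0.08 N m; stays where it is left; the knob does not rise or sink as it turns
- cap_jar: small clear jar with white lid, 40 mm across, 40 mm high, standing on a far corner of the dock; a bystander; origin at its underside
- vial_rack: white rack with two rows of amber vials, 130 x 60 x 48 mm, on the table on the dock's right; a bystander; origin at its underside
- driver: screwdriver with orange handle, about 200 mm long, lying on the table on the dock's left; a bystander
- spanner: steel spanner, about 180 mm long, lying on the table at the right; a bystander

How it is judged:
On the way, in this order (a step that is already met when the one before it is completed fails the run):
1. the carriage is fully home against its stop (value of joint carriage above 0.066 m), for 0.2 s.
2. the red knob is turned to its end stop, the carriage still home (value of joint knob_red above 1.9 rad and value of joint carriage above 0.066 m), for 0.2 s.
3. the yellow knob is turned to its end stop, the carriage still home (value of joint knob_yellow above 1.9 rad and value of joint carriage above 0.066 m), for 0.2 s.
4. the blue knob is turned to its end stop, the carriage still home (value of joint knob_blue above 1.9 rad and value of joint carriage above 0.066 m), for 0.2 s.
At the end, for the whole second after the job is handed in: the carriage is home (slide above 66 of 70 mm) and the red, yellow and blue knobs are all at their end stops (above 1.9 of 2.0 rad) (all of step 4 and value of joint each of knob_red, knob_yellow above 1.9 rad); the robot touches nothing.
It fails at once if the cap jar, vial rack, screwdriver or spanner is moved by more than 40 mm (distance of any of cap_jar, vial_rack, driver, spanner from where it was at the start of the episode above 0.04 m).
It also fails if it takes over 64 s, if anything falls off the work surface, if the arm or the gripper's body presses on something with over 40 N, if the wrist force passes 120 N, or if a joint passes its speed limit or range.

## Working session

There is one attempt and no reset: what is moved stays moved. The work goes in short steps, Python scripts to look and compute and a shell command to move; the robot and the scene stay as the last step left them, time stands still between calls to the robot, and variables do not carry over. Pictures are saved under pics/ and viewed, at most 10 in all, crops included, and the job is handed in when it is done.

```bash
mkdir -p pics; python3 - <<'E'
from cell import readout,cams
import cv2,numpy as np
for n in("top","scene"):
    p,d=cams.camera(n); cv2.imwrite(f"pics/{n}0.png",p); np.save(f"{n}0.npy",d)
    m=cams.camera_model(n); print(n,{k:np.round(v,3).tolist() if not isinstance(v,str) else v for k,v in m.items()})
s=readout.observe(); print(s["time_s"],s["position"],np.round(s["tcp_rot"],3).tolist())
E
```

```text
top {'intrinsics': [[486.983, 0.0, 313.145], [0.0, 486.983, 200.481], [0.0, 0.0, 1.0]], 'origin': [0.479, -0.104, 1.226], 'orientation': [[0.025, 0.996, -0.087], [-1.0, 0.023, -0.016], [-0.014, 0.087, 0.996]]}
scene {'intrinsics': [[375.714, 0.0, 320.49], [0.0, 375.714, 203.347], [0.0, 0.0, 1.0]], 'origin': [1.07, 0.057, 0.915], 'orientation': [[-0.268, -0.822, 0.503], [0.963, -0.236, 0.128], [0.014, 0.519, 0.855]]}
0.1 [0.24184931 0.49342723 0.20441197] [[-0.898, 0.44, -0.001], [0.44, 0.898, -0.002], [0.0, -0.002, -1.0]]
```

View pics/top0.png

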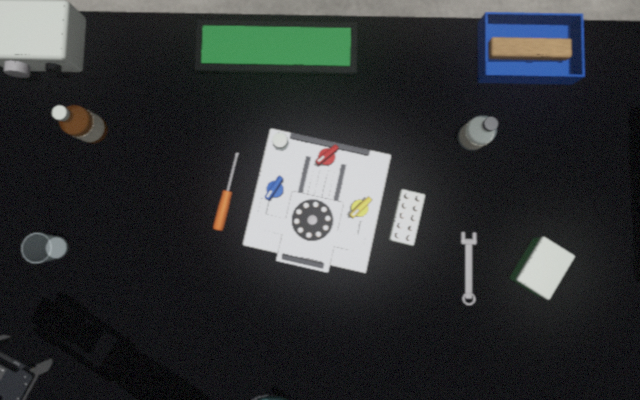

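The picture shows the dock in the centre: red knob at the far side (327,156), blue left (275,188), yellow right (359,207). The handle is at (303,262), the jar at (280,141), the rack at (407,217), the driver at (227,195) and the spanner at (468,268).

```bash
cat > h.py <<'E'
import cv2,numpy as np
from cell import readout,cams
def ray(n,uv,z):
    m=cams.camera_model(n);K=m["intrinsics"];R=np.array(m["orientation"]);o=np.array(m["origin"])
    uv=np.atleast_2d(uv).astype(float)
    d=np.c_[(uv[:,0]-K[0][2])/K[0][0],-(uv[:,1]-K[1][2])/K[1][1],-np.ones(len(uv))]@R.T
    return (o+d*((z-o[2])/d[:,2])[:,None])[:,:2]
H={"red":((0,8),(172,180)),"yellow":((20,35),),"blue":((100,125),)}
def knobs(p,box=(240,120,400,280)):
    hsv=cv2.cvtColor(p,cv2.COLOR_BGR2HSV);out={}
    for c,rs in H.items():
        m=sum(cv2.inRange(hsv,(a,90,60),(b,255,255)) for a,b in rs)
        k=np.zeros_like(m);k[box[1]:box[3],box[0]:box[2]]=m[box[1]:box[3],box[0]:box[2]]
        n,l,st,ce=cv2.connectedComponentsWithStats(k)
        i=1+np.argmax(st[1:,4]);ys,xs=np.where(l==i)
        out[c]=np.c_[xs,ys]
    return out
def wrap(a): return (a+np.pi/2)%np.pi-np.pi/2
E
python3 - <<'E'
from h import *
p=cv2.imread("pics/top0.png");D=np.load("top0.npy")
k=knobs(p);C={}
for c,px in k.items():
    w=ray("top",px,.07);d=D[px[:,1],px[:,0]]
    # bar pixels: nearest depths
    b=px[d<np.percentile(d[d>0],5)+.012];wb=ray("top",b,.09)
    r=cv2.minAreaRect(wb.astype(np.float32)*1000);u,s,v=np.linalg.svd(wb-wb.mean(0))
    C[c]=w.mean(0);print(c,len(px),len(b),"cen",w.mean(0).round(4),"barcen",wb.mean(0).round(4),"yaw",wrap(np.arctan2(v[0,1],v[0,0])).round(3),"rect",np.round(r[1]),r[2])
l=C["blue"]-C["yellow"];yaw=np.arctan2(l[1],l[0])-np.pi/2
o=(C["blue"]+C["yellow"])/2
print("dock",o,"yaw",yaw,"L",np.linalg.norm(l)); r=C["red"]-o;print("red chk",np.linalg.norm(r),np.arctan2(r[1],r[0]))
print("handle approx",ray("top",[303,262],.088))
big=cv2.resize(p[125:285,240:400],None,fx=3.7,fy=3.7,interpolation=cv2.INTER_CUBIC);cv2.imwrite("pics/crop.png",big)
E
```

```text
red 226 123 cen [ 0.6899 -0.1171] barcen [ 0.6906 -0.1179] yaw -0.768 rect [22. 62.] 54.76860809326172
yellow 206 102 cen [ 0.5679 -0.197 ] barcen [ 0.5684 -0.199 ] yaw -0.772 rect [12. 60.] 46.261985778808594
blue 213 112 cen [0.6083 0.0062] barcen [0.61   0.0052] yaw -0.47 rect [14. 58.] 58.07646942138672
dock [ 0.58809759 -0.09538537] yaw -0.19627379726595606 L 0.2072389305394571
red chk 0.1041237715117859 -0.20961336034680678
handle approx [[ 0.43435044 -0.06522628]]
```

View pics/crop.png

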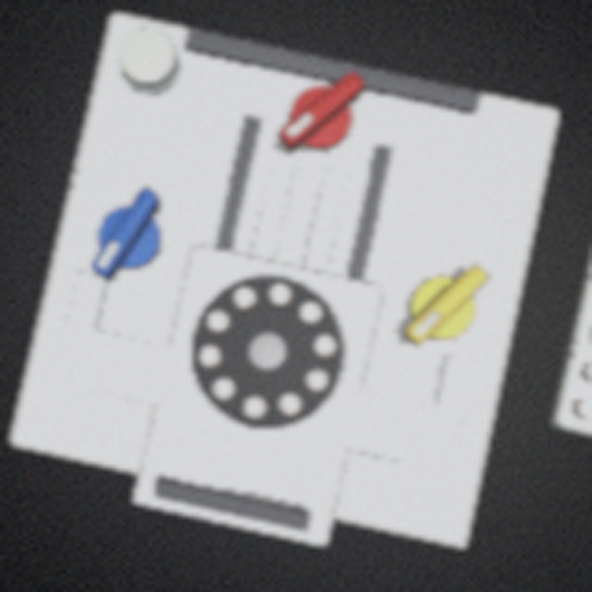

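The crop confirms this: the marks are on the -x ends and the bars are turned about 0.6 (red), 0.6 (yellow) and 0.3 rad (blue). The handle is at crop (232,503). From this I get a dock centre of about (0.588, -0.095), yaw about -0.205, and the handle near dock x -0.155. Next I move behind the handle with the gripper shut.

```bash
python3 -m handwheel '[[-0.96,-1,0,0,0,0,0],[-0.96,-1,0,0,0,0,0],[-0.96,-1,0,0,0,0,0],[-0.96,-1,0,0,0,0,0],[-0.96,-1,0,0,0,0,0],[-0.96,-1,0,0,0,0,0]]' 20
python3 -m handwheel '[[-0.96,-1,0,0,0,0,0],[-0.96,-1,0,0,0,0,0],[-0.96,-1,0,0,0,0,0],[-0.96,-1,0,0,0,0,0],[-0.96,-1,0,0,0,0,0],[-0.96,-1,0,0,0,0,0]]'
python3 -m handwheel '[[-0.96,-1,0,0,0,0,0],[-0.96,-1,0,0,0,0,0],[-0.96,-1,0,0,0,0,0],[-0.96,-1,0,0,0,0,0],[-0.96,-1,0,0,0,0,0],[-0.96,-1,0,0,0,0,0]]'
```

```text
time_s: 0.6
position: [0.2844, 0.3616, 0.2054]
tcp_rot: [[-0.897, 0.442, -0.0], [0.442, 0.897, 0.001], [0.001, 0.001, -1.0]]
ft_force: [-0.4, 0.6, -0.7]
finger_gap: 0.057
grasp_force: 0.0
time_s: 1.1
position: [0.3266, 0.2306, 0.2054]
tcp_rot: [[-0.898, 0.441, -0.0], [0.441, 0.898, 0.001], [0.001, 0.001, -1.0]]
ft_force: [-0.1, 0.5, -0.5]
finger_gap: 0.0174
grasp_force: 0.0
time_s: 1.6
position: [0.3689, 0.099, 0.2053]
tcp_rot: [[-0.898, 0.44, -0.001], [0.44, 0.898, 0.001], [0.001, 0.001, -1.0]]
ft_force: [-1.6, 0.9, 0.5]
finger_gap: 0.0004
grasp_force: 0.0
```

```bash
python3 -m handwheel '[[-0.95,-1,0,0,0,-0.24,0],[-0.95,-1,0,0,0,-0.24,0],[-0.95,-1,0,0,0,-0.24,0],[-0.95,-1,0,0,0,-0.24,0],[-0.95,-1,0,0,0,-0.24,0],[-0.95,-1,0,0,0,-0.24,0]]'
python3 -m handwheel '[[0.07,-0.26,0.6,0,0,0,0],[0.07,-0.26,0.6,0,0,0,0],[0.07,-0.26,0.6,0,0,0,0],[0.07,-0.26,0.6,0,0,0,0],[0.07,-0.26,0.6,0,0,0,0]]'
python3 - <<'E'
from h import *
p,d=cams.camera("wrist");cv2.imwrite("pics/w1.png",p)
E
```

```text
time_s: 2.1
position: [0.4104, -0.0326, 0.2051]
tcp_rot: [[-0.979, 0.203, -0.001], [0.203, 0.979, 0.002], [0.001, 0.001, -1.0]]
ft_force: [1.0, 0.6, -0.1]
finger_gap: 0.0002
grasp_force: 0.0
time_s: 2.52
position: [0.3989, -0.0563, 0.1471]
tcp_rot: [[-0.98, 0.2, 0.003], [0.2, 0.98, 0.0], [-0.002, 0.001, -1.0]]
ft_force: [0.3, -0.0, 0.4]
finger_gap: 0.0006
grasp_force: 0.0
```

View pics/w1.png

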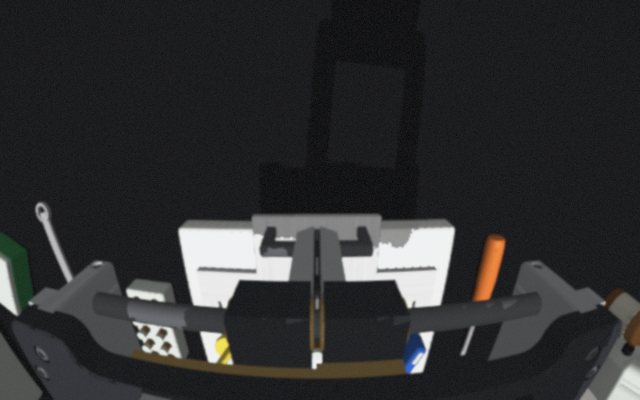

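The wrist view shows the handle bar at rows 228–252, columns 262–372. The fingertips (318,230) are centred on it, on the robot side. Next I go down and push.

```bash
python3 -m handwheel '[[0.02,0,0.4,0,0,0,0],[0.02,0,0.8,0,0,0,0],[0.02,0,0.82,0,0,0,0],[0.02,0,0.82,0,0,0,0],[0.02,0,0.82,0,0,0,0]]'
python3 -m handwheel '[[-0.1,0,0,0,0,0,0],[-0.2,0,0,0,0,0,0],[-0.3,0,0,0,0,0,0],[-0.4,0,0,0,0,0,0],[-0.5,0,0,0,0,0,0],[-0.5,0,0,0,0,0,0]]'
python3 - <<'E'
from h import *
s=readout.observe();print(s["ft_force"],s["position"])
E
```

```text
time_s: 2.98
position: [0.3979, -0.0576, 0.0662]
tcp_rot: [[-0.979, 0.202, 0.004], [0.202, 0.979, -0.001], [-0.004, -0.0, -1.0]]
ft_force: [0.9, -0.5, -0.4]
finger_gap: 0.0002
grasp_force: 0.0
time_s: 3.48
position: [0.4476, -0.0684, 0.0639]
tcp_rot: [[-0.979, 0.203, 0.003], [0.203, 0.979, -0.001], [-0.003, 0.0, -1.0]]
ft_force: [-0.2, -1.5, -0.8]
finger_gap: 0.0
grasp_force: 0.0
[-0.15642854 -1.49784014 -0.83752439] [ 0.44758449 -0.06840716  0.0638687 ]
```

```bash
python3 -m handwheel '[[-0.1,0,0,0,0,0,0],[-0.2,0,0,0,0,0,0],[-0.2,0,0,0,0,0,0]]' | egrep 'pos|ft'
for i in 1 ; do python3 -m handwheel '[[-0.04,0,0,0,0,0,0],[-0.04,0,0,0,0,0,0]]'| egrep 'pos|ft'; python3 -m handwheel '[[-0.04,0,0,0,0,0,0],[-0.04,0,0,0,0,0,0]]'| egrep 'pos|ft'; done
```

```text
position: [0.4666, -0.0723, 0.0634]
ft_force: [0.0, 0.0, -0.6]
position: [0.469, -0.0727, 0.0633]
ft_force: [0.1, -0.4, -0.2]
position: [0.4724, -0.0734, 0.0633]
ft_force: [-1.3, -0.5, 0.8]
```

```bash
python3 -m handwheel '[[-0.04,0,0,0,0,0,0],[-0.04,0,0,0,0,0,0]]'| egrep 'pos|ft'; python3 -m handwheel '[[-0.04,0,0,0,0,0,0],[-0.04,0,0,0,0,0,0]]'| egrep 'pos|ft'
python3 - <<'E'
from h import *
p,d=cams.camera("scene");cv2.imwrite("pics/s1.png",p)
E
```

```text
position: [0.4732, -0.0735, 0.0633]
ft_force: [-9.6, 1.6, 6.9]
position: [0.4731, -0.0735, 0.0633]
ft_force: [-20.8, 3.8, 15.7]
```

View pics/s1.png

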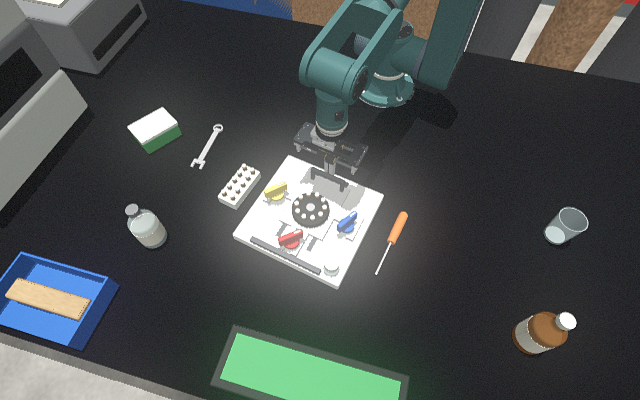

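The scene view shows the tray at the dock centre (310,210) and the fingers at the handle (330,175). The force rose to about 26 N with no motion, so the carriage is home. I retreat and go over the red knob.

```bash
python3 -m handwheel '[[0.15,0,0,0,0,0,0],[0.3,0,0,0,0,0,0],[0.3,0,0,0,0,0,0],[0.3,0,-0.4,0,0,0,0],[0.3,0,-0.8,0,0,0,0],[0.3,0,-1,0,0,0,0],[0.3,0,-1,0,0,0,0],[0.3,0,-1,0,0,0,0]]' |egrep 'pos|ft'
python3 -m handwheel '[[-0.9,0,0,0,0,0,0.45],[-0.9,0,0,0,0,0,0.45],[-0.9,0,0,0,0,0,0.45],[-0.9,0,0,0,0,0,0.45]]'|egrep 'pos|ft'
python3 -m handwheel '[[-0.8,0,0,0,0,0.57,0.45],[-0.8,0,0,0,0,0.57,0.45],[-0.8,0,0,0,0,0.57,0.45],[-0.8,0,0,0,0,0.57,0.45],[-0.8,0,0,0,0,0.57,0.45],[-0.8,0,0,0,0,0.57,0.45],[-0.8,0,0,0,0,0.57,0.45]]'
python3 - <<'E'
from h import *
p,d=cams.camera("top");cv2.imwrite("pics/t2.png",p)
p,d=cams.camera("wrist");cv2.imwrite("pics/w2.png",p)
E
```

```text
position: [0.4526, -0.0694, 0.1652]
ft_force: [-0.9, 0.2, -0.7]
position: [0.5393, -0.0873, 0.1594]
ft_force: [-0.3, -0.3, -0.8]
time_s: 6.03
position: [0.6161, -0.1031, 0.163]
tcp_rot: [[-0.698, 0.716, -0.001], [0.716, 0.698, 0.0], [0.001, -0.001, -1.0]]
ft_force: [-1.3, -0.2, 0.2]
finger_gap: 0.0424
grasp_force: 0.0
```

View pics/w2.png

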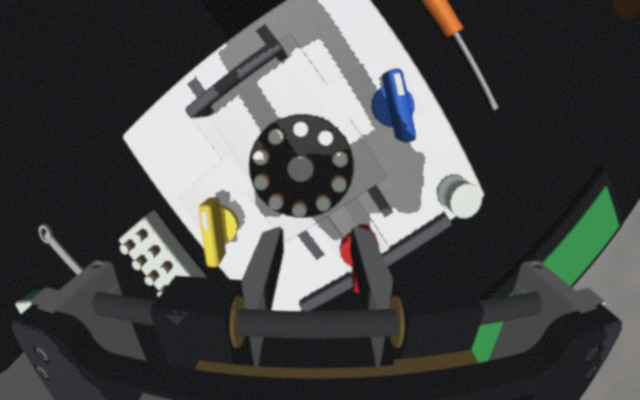

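The wrist view shows blue at (396,105), yellow at (215,230) and the red bar under the right finger at (357,255). The tray is at (300,167) and the bystanders are untouched. Next I go over red, descend and grip.

```bash
python3 -m handwheel '[[-0.62,0.44,0,0,0,0,0.45],[-0.62,0.44,0,0,0,0,0.45],[-0.62,0.44,0,0,0,0,0.45],[-0.62,0.44,0,0,0,0,0.45]]'|egrep 'pos|ft'
python3 -m handwheel '[[0,0,0.3,0,0,0,0.45],[0,0,0.6,0,0,0,0.45],[0,0,0.6,0,0,0,0.45]]'|egrep 'pos|ft'
python3 - <<'E'
from h import *
p,d=cams.camera("scene");cv2.imwrite("pics/s2.png",cv2.resize(p[130:290,220:400],None,fx=3.2,fy=3.2))
E
```

```text
position: [0.6919, -0.1174, 0.1608]
ft_force: [0.5, 1.6, -0.7]
position: [0.6873, -0.1162, 0.0974]
ft_force: [-0.9, -0.0, -1.5]
```

View pics/s2.png

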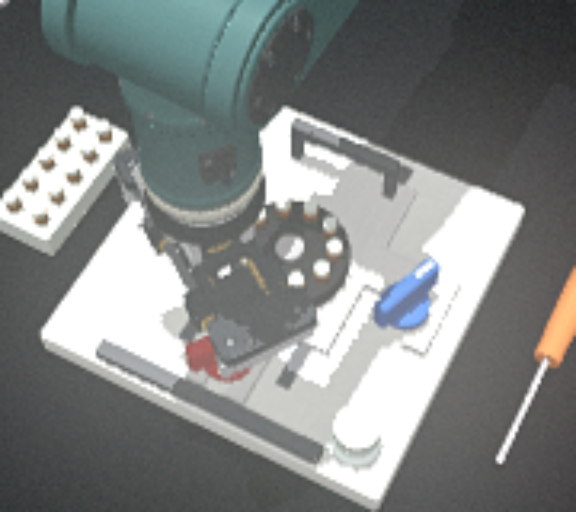

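The crop shows the gripper over the red knob (215,355), clear of the jar (355,440). Next I descend and close.

```bash
python3 -m handwheel '[[-0.03,0.03,0.15,0,0,0,0.45],[-0.03,0.03,0.31,0,0,0,0.45],[-0.03,0.03,0.31,0,0,0,0.45]]'
python3 -m handwheel '[[0,0,0,0,0,0,0.3],[0,0,0,0,0,0,0.2],[0,0,0,0,0,0,0.1],[0,0,0,0,0,0,0],[0,0,0,0,0,0,0],[0,0,0,0,0,0,0]]' 20
```

```text
time_s: 7.02
position: [0.6954, -0.1171, 0.0713]
tcp_rot: [[-0.696, 0.718, -0.002], [0.718, 0.696, 0.001], [0.002, -0.001, -1.0]]
ft_force: [-1.1, 0.4, -0.5]
finger_gap: 0.0424
grasp_force: 0.0
time_s: 7.52
position: [0.6949, -0.1206, 0.0747]
tcp_rot: [[-0.695, 0.719, -0.002], [0.719, 0.695, -0.005], [-0.003, -0.005, -1.0]]
ft_force: [-6.6, -4.5, 4.6]
finger_gap: 0.014
grasp_force: 20.0
```

```bash
python3 -m handwheel '[[0,-0.02,0,0,0,0.1,0],[0,-0.02,0,0,0,0.2,0],[0,-0.02,0,0,0,0.3,0],[0,-0.02,0,0,0,0.4,0],[0,-0.02,0,0,0,0.5,0],[0,-0.02,0,0,0,0.6,0],[0,-0.02,0,0,0,0.7,0],[0,-0.02,0,0,0,0.8,0],[0,-0.02,0,0,0,0.9,0],[0,-0.02,0,0,0,0.9,0]]'
python3 -c "
from h import *
s=readout.observe();print(s['q'],s['ft_torque'])"
```

```text
time_s: 8.35
position: [0.6888, -0.1224, 0.0746]
tcp_rot: [[0.178, 0.984, -0.013], [0.984, -0.178, -0.005], [-0.007, -0.012, -1.0]]
ft_force: [-16.3, -5.0, 10.6]
finger_gap: 0.0137
grasp_force: 20.0
[-0.25269497  0.47980088  1.14130524 -0.00828767  1.53141005 -0.07351675] [-1.09410713  3.12117166  0.0480446 ]
```

```bash
python3 -m handwheel '[[0,-0.04,-0.03,0,0,0.1,0],[0,-0.04,-0.03,0,0,0.2,0],[0,-0.04,-0.03,0,0,0.3,0],[0,-0.04,-0.03,0,0,0.4,0],[0,-0.04,-0.03,0,0,0.44,0],[0,-0.04,-0.03,0,0,0.44,0]]'
python3 -c "
from h import *
s=readout.observe();print(s['q'],s['ft_torque'])"
```

```text
time_s: 8.85
position: [0.6858, -0.1211, 0.0747]
tcp_rot: [[0.595, 0.804, -0.012], [0.804, -0.595, -0.004], [-0.01, -0.007, -1.0]]
ft_force: [-11.6, -4.8, 2.1]
finger_gap: 0.0141
grasp_force: 20.0
[-0.25273533  0.47210913  1.15205504 -0.00680278  1.52783991  0.38453254] [-1.02190813  2.11826294  0.12667244]
```

```bash
python3 -m handwheel '[[0,-0.02,0,0,0,0.08,0],[0,-0.02,0,0,0,0.12,0],[0,-0.02,0,0,0,0.12,0],[0,-0.02,0,0,0,0.12,0]]'
python3 -c "
from h import *
s=readout.observe();print(s['q'],s['ft_torque'])"
```

```text
time_s: 9.18
position: [0.6861, -0.1205, 0.0748]
tcp_rot: [[0.689, 0.724, -0.007], [0.724, -0.689, -0.005], [-0.009, -0.001, -1.0]]
ft_force: [-5.1, -6.7, -0.7]
finger_gap: 0.015
grasp_force: 21.1
[-0.25170727  0.46877444  1.15653068 -0.00681655  1.52171671  0.50924645] [-1.26379484  1.25945617  0.42788869]
```

```bash
python3 -m handwheel '[[0,0,0,0,0,-0.1,0.2],[0,0,0,0,0,-0.1,0.45],[0,0,0,0,0,-0.1,0.45],[0,0,0,0,0,-0.1,0.45],[0,0,-0.4,0,0,-0.1,0.45],[0,0,-0.8,0,0,-0.1,0.45],[0,0,-0.9,0,0,-0.1,0.45],[0,0,-0.9,0,0,-0.1,0.45]]'|egrep 'pos|ft|gap'
python3 -m handwheel '[[-0.3,-0.1,0,0,0,-0.1,0.45],[-0.6,-0.2,0,0,0,-0.2,0.45],[-1,-0.3,0,0,0,-0.3,0.45],[-1,-0.3,0,0,0,-0.4,0.45],[-1,-0.3,0,0,0,-0.5,0.45],[-1,-0.3,0,0,0,-0.6,0.45],[-1,-0.3,0,0,0,-0.7,0.45],[-1,-0.3,0,0,0,-0.8,0.45],[-1,-0.3,0,0,0,-0.9,0.45],[-1,-0.3,0,0,0,-0.9,0.45]]'
python3 - <<'E'
from h import *
p,d=cams.camera("scene");a=cv2.resize(p[130:290,220:400],None,fx=2.2,fy=2.2)
q,d=cams.camera("wrist");b=cv2.resize(q[:,100:540],None,fx=.88,fy=.88)
b=b[:352];cv2.imwrite("pics/c3.png",np.hstack([a,b]));cv2.imwrite("pics/w3.png",q)
E
```

```text
position: [0.692, -0.1173, 0.1725]
ft_force: [0.1, -0.0, 0.2]
finger_gap: 0.0422
time_s: 10.68
position: [0.6036, -0.1775, 0.1631]
tcp_rot: [[-0.285, 0.959, -0.003], [0.959, 0.285, 0.001], [0.002, -0.003, -1.0]]
ft_force: [-0.6, -0.6, -0.8]
finger_gap: 0.0426
grasp_force: 0.0
```

View pics/c3.png

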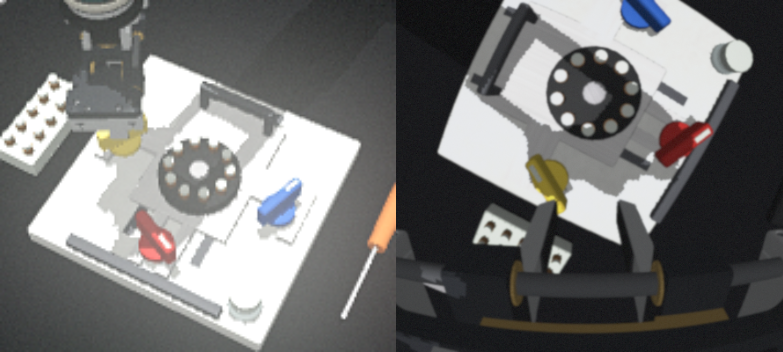

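The scene half shows red turned well round, and the tray and handle seated. The wrist half shows the yellow bar at (548,183), just ahead of the fingers. I move over yellow.

```bash
python3 -m handwheel '[[-0.1,-0.42,0,0,0,-0.1,0.45],[-0.1,-0.42,0,0,0,-0.2,0.45],[-0.1,-0.42,0,0,0,-0.3,0.45],[-0.1,-0.42,0,0,0,-0.4,0.45],[-0.1,-0.42,0,0,0,-0.46,0.45],[-0.1,-0.42,0,0,0,-0.46,0.45]]'
python3 -m handwheel '[[0,0,0.3,0,0,0,0.45],[0,0,0.6,0,0,0,0.45],[0,0,0.6,0,0,0,0.45],[0,0,0.6,0,0,0,0.45]]'
```

```text
time_s: 11.28
position: [0.5667, -0.1994, 0.1648]
tcp_rot: [[-0.695, 0.719, -0.001], [0.719, 0.695, 0.0], [0.001, -0.0, -1.0]]
ft_force: [0.5, 1.0, -0.3]
finger_gap: 0.0423
grasp_force: 0.0
time_s: 11.62
position: [0.5654, -0.1986, 0.1031]
tcp_rot: [[-0.694, 0.72, -0.005], [0.72, 0.694, 0.002], [0.005, -0.002, -1.0]]
ft_force: [0.6, 0.0, 0.7]
finger_gap: 0.0421
grasp_force: 0.0
```

```bash
python3 -m handwheel '[[0,0,0.15,0,0,0,0.45],[0,0,0.33,0,0,0,0.45],[0,0,0.33,0,0,0,0.45]]'|egrep 'pos|ft'
python3 -m handwheel '[[0,0,0,0,0,0,0.3],[0,0,0,0,0,0,0.2],[0,0,0,0,0,0,0.1],[0,0,0,0,0,0,0],[0,0,0,0,0,0,0],[0,0,0,0,0,0,0]]' 20
```

```text
position: [0.5662, -0.1991, 0.0712]
ft_force: [-1.1, 1.0, -0.5]
time_s: 12.37
position: [0.568, -0.1996, 0.0739]
tcp_rot: [[-0.696, 0.718, 0.003], [0.718, 0.696, -0.001], [-0.002, 0.002, -1.0]]
ft_force: [-0.0, 1.1, 2.6]
finger_gap: 0.014
grasp_force: 20.0
```

Gripped cleanly with no side load. I turn it.

```bash
python3 -m handwheel '[[0,0,0,0,0,0.1,0],[0,0,0,0,0,0.2,0],[0,0,0,0,0,0.3,0],[0,0,0,0,0,0.4,0],[0,0,0,0,0,0.5,0],[0,0,0,0,0,0.6,0],[0,0,0,0,0,0.7,0],[0,0,0,0,0,0.8,0],[0,0,0,0,0,0.9,0],[0,0,0,0,0,0.9,0]]'
python3 -c "
from h import *
s=readout.observe();print(s['q'],s['ft_torque'])"
```

```text
time_s: 13.2
position: [0.5657, -0.2003, 0.0739]
tcp_rot: [[0.176, 0.984, -0.002], [0.984, -0.176, -0.002], [-0.002, -0.002, -1.0]]
ft_force: [-4.4, -0.3, 5.9]
finger_gap: 0.0144
grasp_force: 20.0
[-0.43329338  0.25833766  1.43738687 -0.00243736  1.44731118 -0.25592372] [-0.21961265  0.93223625 -0.0727564 ]
```

```bash
python3 -m handwheel '[[0,-0.01,0,0,0,0.1,0],[0,-0.01,0,0,0,0.2,0],[0,-0.01,0,0,0,0.3,0],[0,-0.01,0,0,0,0.4,0],[0,-0.01,0,0,0,0.46,0],[0,-0.01,0,0,0,0.46,0]]'
python3 -c "
from h import *
s=readout.observe();print(s['ft_torque'])"
python3 -m handwheel '[[0,0,0,0,0,0.06,0],[0,0,0,0,0,0.1,0],[0,0,0,0,0,0.1,0],[0,0,0,0,0,0.1,0]]'
python3 -c "
from h import *
s=readout.observe();print(s['ft_torque'])"
```

```text
time_s: 13.7
position: [0.5647, -0.1998, 0.0739]
tcp_rot: [[0.61, 0.792, -0.003], [0.792, -0.61, -0.001], [-0.002, -0.001, -1.0]]
ft_force: [-4.6, 0.3, 5.9]
finger_gap: 0.0138
grasp_force: 20.1
[-0.14083827  1.02025539  0.25154206]
time_s: 14.03
position: [0.5645, -0.2001, 0.0739]
tcp_rot: [[0.688, 0.726, -0.003], [0.726, -0.688, -0.002], [-0.003, -0.001, -1.0]]
ft_force: [-5.4, -0.1, 6.3]
finger_gap: 0.0151
grasp_force: 22.4
[-0.25133325  1.10362435  0.54677946]
```

Torque 0.55 N m and stalled, so yellow is at its stop. I release it and go to blue.

```bash
python3 -m handwheel '[[0,0,0,0,0,-0.1,0.2],[0,0,0,0,0,-0.1,0.45],[0,0,0,0,0,-0.1,0.45],[0,0,0,0,0,-0.1,0.45],[0,0,-0.4,0,0,-0.1,0.45],[0,0,-0.8,0,0,-0.1,0.45],[0,0,-0.95,0,0,-0.1,0.45],[0,0,-0.95,0,0,-0.1,0.45]]'|egrep 'pos|ft|gap'
python3 -m handwheel '[[0.3,-0.15,0,0,0,-0.1,0.45],[0.6,-0.3,0,0,0,-0.2,0.45],[1,-0.5,0,0,0,-0.3,0.45],[1,-0.5,0,0,0,-0.4,0.45],[1,-0.5,0,0,0,-0.5,0.45],[1,-0.5,0,0,0,-0.6,0.45],[1,-0.5,0,0,0,-0.7,0.45],[1,-0.5,0,0,0,-0.8,0.45],[1,-0.5,0,0,0,-0.9,0.45],[1,-0.5,0,0,0,-0.9,0.45]]'
```

```text
position: [0.5688, -0.2005, 0.1738]
ft_force: [-0.4, 0.2, 1.3]
finger_gap: 0.042
time_s: 15.53
position: [0.5865, -0.0893, 0.1654]
tcp_rot: [[-0.285, 0.959, -0.003], [0.959, 0.285, 0.001], [0.002, -0.003, -1.0]]
ft_force: [-1.1, -0.8, -0.1]
finger_gap: 0.0423
grasp_force: 0.0
```

```bash
python3 -m handwheel '[[0.4,0.24,0,0,0,-0.1,0.45],[0.8,0.48,0,0,0,-0.2,0.45],[0.86,0.48,0,0,0,-0.3,0.45],[0.86,0.48,0,0,0,-0.4,0.45],[0.86,0.48,0,0,0,-0.5,0.45],[0.86,0.48,0,0,0,-0.6,0.45],[0.86,0.48,0,0,0,-0.73,0.45],[0.86,0.48,0,0,0,-0.73,0.45]]'
python3 -m handwheel '[[0,0,0.3,0,0,0,0.45],[0,0,0.6,0,0,0,0.45],[0,0,0.6,0,0,0,0.45],[0,0,0.6,0,0,0,0.45]]'
```

```text
time_s: 16.2
position: [0.6083, 0.0067, 0.166]
tcp_rot: [[-0.868, 0.496, -0.002], [0.496, 0.868, 0.0], [0.002, -0.001, -1.0]]
ft_force: [0.3, 0.2, -0.6]
finger_gap: 0.0424
grasp_force: 0.0
time_s: 16.53
position: [0.6069, 0.0066, 0.1047]
tcp_rot: [[-0.867, 0.499, -0.006], [0.499, 0.867, 0.001], [0.006, -0.003, -1.0]]
ft_force: [0.3, 0.3, 0.7]
finger_gap: 0.0423
grasp_force: 0.0
```

```bash
python3 -m handwheel '[[0,0,0.15,0,0,0,0.45],[0,0,0.34,0,0,0,0.45],[0,0,0.34,0,0,0,0.45]]'|egrep 'pos|ft'
python3 -m handwheel '[[0,0,0,0,0,0,0.3],[0,0,0,0,0,0,0.2],[0,0,0,0,0,0,0.1],[0,0,0,0,0,0,0],[0,0,0,0,0,0,0],[0,0,0,0,0,0,0]]' 20
```

```text
position: [0.6078, 0.0066, 0.072]
ft_force: [-0.1, -0.0, -0.8]
time_s: 17.28
position: [0.6099, 0.0068, 0.075]
tcp_rot: [[-0.868, 0.496, 0.003], [0.496, 0.868, 0.0], [-0.002, 0.002, -1.0]]
ft_force: [0.3, 0.2, 2.8]
finger_gap: 0.0139
grasp_force: 19.9
```

```bash
python3 -m handwheel '[[0,0,0,0,0,0.1,0],[0,0,0,0,0,0.2,0],[0,0,0,0,0,0.3,0],[0,0,0,0,0,0.4,0],[0,0,0,0,0,0.5,0],[0,0,0,0,0,0.6,0],[0,0,0,0,0,0.7,0],[0,0,0,0,0,0.8,0],[0,0,0,0,0,0.9,0],[0,0,0,0,0,0.9,0]]'
python3 -m handwheel '[[0,-0.01,0,0,0,0.1,0],[0,-0.01,0,0,0,0.2,0],[0,-0.01,0,0,0,0.3,0],[0,-0.01,0,0,0,0.4,0],[0,-0.01,0,0,0,0.5,0],[0,-0.01,0,0,0,0.6,0],[0,-0.01,0,0,0,0.7,0],[0,-0.01,0,0,0,0.7,0]]'
python3 -c "
from h import *
s=readout.observe();print(s['q'],s['ft_torque'])"
```

```text
time_s: 18.12
position: [0.6079, 0.0055, 0.075]
tcp_rot: [[-0.106, 0.994, -0.002], [0.994, 0.106, -0.002], [-0.002, -0.002, -1.0]]
ft_force: [-4.7, -2.0, 6.5]
finger_gap: 0.0136
grasp_force: 19.9
time_s: 18.78
position: [0.606, 0.0059, 0.0749]
tcp_rot: [[0.586, 0.81, -0.004], [0.81, -0.586, -0.001], [-0.003, -0.002, -1.0]]
ft_force: [-6.0, -0.8, 7.2]
finger_gap: 0.0139
grasp_force: 20.0
[-0.0829065   0.27171983  1.4185367  -0.00155985  1.45498005  0.54374421] [-0.2242263   1.29540609  0.11649211]
```

```bash
python3 -m handwheel '[[0,0,0,0,0,0.08,0],[0,0,0,0,0,0.13,0],[0,0,0,0,0,0.13,0],[0,0,0,0,0,0.13,0],[0,0,0,0,0,0.13,0]]'
python3 -c "
from h import *
s=readout.observe();print(s['ft_torque'])"
python3 -m handwheel '[[0,0,0,0,0,-0.1,0.2],[0,0,0,0,0,-0.1,0.45],[0,0,0,0,0,-0.1,0.45],[0,0,0,0,0,-0.1,0.45],[0,0,-0.4,0,0,-0.1,0.45],[0,0,-0.8,0,0,-0.1,0.45],[0,0,-1,0,0,-0.1,0.45],[0,0,-1,0,0,-0.1,0.45]]'|egrep 'pos|ft|gap'
python3 -m handwheel '[[-0.8,-0.8,-0.2,0,0,0,0.45],[-0.8,-0.8,-0.2,0,0,0,0.45],[-0.8,-0.8,-0.2,0,0,0,0.45],[-0.8,-0.8,-0.2,0,0,0,0.45],[-0.8,-0.8,-0.2,0,0,0,0.45]]'|egrep 'pos|ft|gap'
python3 -m handwheel '[[-0.8,-0.8,-0.2,0,0,0,0.45],[-0.8,-0.8,-0.2,0,0,0,0.45],[-0.8,-0.8,-0.2,0,0,0,0.45],[-0.8,-0.8,-0.2,0,0,0,0.45],[-0.8,-0.8,-0.2,0,0,0,0.45]]'|egrep 'pos|ft|gap'
python3 - <<'E'
from h import *
p,d=cams.camera("top");cv2.imwrite("pics/t4.png",p);cv2.imwrite("pics/t4c.png",cv2.resize(p[125:285,200:440],None,fx=3.3,fy=3.3,interpolation=cv2.INTER_CUBIC))
E
```

```text
time_s: 19.2
position: [0.6063, 0.0062, 0.0749]
tcp_rot: [[0.688, 0.726, -0.003], [0.726, -0.688, -0.001], [-0.003, -0.002, -1.0]]
ft_force: [-6.2, -0.4, 6.7]
finger_gap: 0.0153
grasp_force: 21.0
[-0.17856263  1.28835096  0.38744384]
position: [0.6112, 0.0061, 0.1809]
ft_force: [-0.2, -0.2, 0.9]
finger_gap: 0.042
position: [0.4949, -0.0084, 0.1932]
ft_force: [0.2, 0.1, 0.6]
finger_gap: 0.0424
position: [0.3842, -0.0232, 0.2137]
ft_force: [0.2, 0.2, -0.2]
finger_gap: 0.0423
```

View pics/t4c.png

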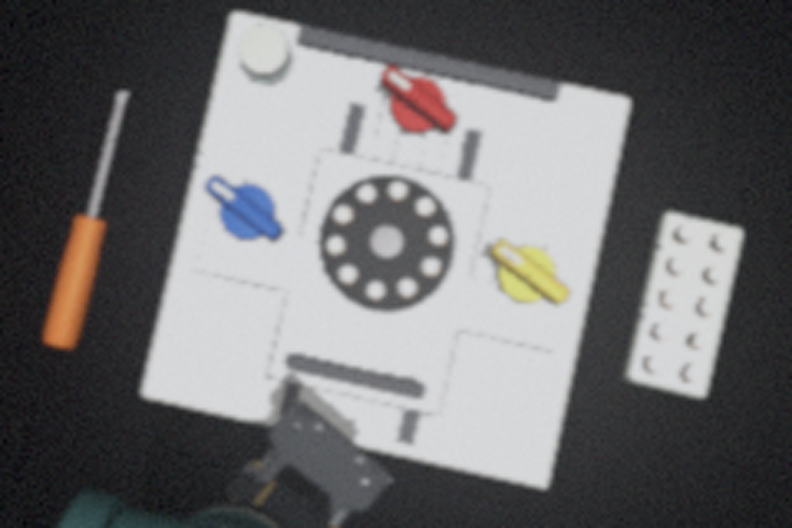

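The picture shows all three bars at the same angle of about 2 rad: red (418,100), blue (247,210), yellow (528,273). The tray (386,242) is midway between the blue and yellow studs, so the carriage is home. The jar and rack are where they were, and the arm is clear at z 0.21. I hand the job in.

```bash
python3 -c "
from cell import job
print(job.sign_off())"
```

```text
the job is handed in; nothing more can be done
None
```

The carriage is home against its stop and the red, yellow and blue knobs were tightened to their end stops in that order; the arm is clear and the job is handed in, but the hand-in returned no verdict.

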